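Show the jar's base to the kitchen display

ROBOT

A 6-joint arm with a two-finger parallel gripper is mounted at the origin on a cart in front of the work surface, level with it; the furniture and walls round the work are solid. World frame = base frame: x ahead of the robot, y to its left, z up, the work surface at z = 0. Lengths are in m, angles in rad, forces in N, time in s.
With the tool pointing down it reaches from about 0.35 to 0.975 m from the base axis. Payload 4.9 kg.
Tool frame: the origin (TCP) lies midway between the tips of the shut fingers; the grasp point (between the pads) lies 19 mm behind it; z points along the fingers, y is the direction in which the jaws open and shut (so a half turn about z gives the same grasp; the last joint's range is limited). The gripper opens to 85 mm and grips with 20 to 120 N. Pads are 22 mm wide; open, the fingers measure 114 mm over their backs; the gripper's body (76 mm by 85 mm) begins 54 mm behind the grasp point. The pads swing forward as they close: fully open they stand 13 mm farther back than shut.
Start: joints at [-1.335, 0.053, 1.613, -0, 1.476, -0.119], TCP at [0.217, -0.586, 0.231] pointing down, gripper open.
Joint ranges: [-3.01, 3.01], [-1.01, 2.22], [0.06, 2.58], [-1.02, 4.17], [0.09, 2.62], [-3.14, 3.14]. Speed limits (rad/s): [2.57, 2.57, 3.14, 3.14, 3.14, 3.14].

INTERFACE

Orientations are given as a rotation vector (axis times angle).
In Python, from station import ctrl gives the robot as it stands.
- The arm moves only by the tool play_rows, never from a script. Its argument "motion" is a list that holds one entry, the list of rows, each a list of 7 numbers: the closure, from -1 (fully open) to 1 (shut), then the shift along the tool's x, y, z in cm, then the turn, a rotation vector about the tool's x, y, z in degrees. A call has 1 to 20 rows; each row is the pose to reach, as a shift and turn from the pose measured when the call began, along the tool's axes at that moment; what a row does not reach only later rows make up. A row lasts 1/8 s, in which the tool goes at most 62.5 mm and 10.7 degrees, less where a joint would pass 70% of its speed; a pose out of reach is approached as far as the arm can. A call with a gripper value outside its range is refused whole. The fingers move at their own pace and stop on an object; "newtons" is the grip in N (left out, the last holds). Time passes only in rows, so rows that repeat a pose let the fingers close. It gives the time, the measured TCP pose, the force and the opening at its end, in the units of the state.
- ctrl.get_obs(): the state, without advancing time (a new reading comes with each control period).
- ctrl.get_image(name): name is "scene" or "top" or "wrist"; returns a dict with "color" (420x560x3 uint8, red, green, blue), "mtx" (3x3 intrinsics, pixels), "T" (4x4, takes a point from camera to world coordinates). Camera axes: x right, y up, looking along -z (the intrinsics and any distortion apply to the point x, -y, -z); pixel columns grow to the right and rows downward; lengths in m; the calibration is good to about 2 mm. The wrist camera is an equidistant fisheye: a pixel r from the principal point sees the ray r / f radians off the axis. A picture is of the moment at which its call begins. There is no depth.
- ctrl.finish_job(): hands the job in, once; it reports no verdict.
The state is a dict: "t": time; "q": joint angles; "dq": joint speeds; "effort": joint torques, N m; "tool_pos": TCP position; "tool_rot": TCP orientation; "contact_force": force on the tool from outside, world axes, zero at the start; "wrist_torque": the same for the moment, N m; "opening": finger opening in m.
Only numpy, scipy, OpenCV 4.12 (cv2) and the standard library are available. Lean on these libraries where they do the work, as an engineer would, in place of code of your own. Each camera call takes 0.05 s, during which the arm holds its last target.

TASK

Raise the screen of the fold-up kitchen display to 150 degrees open (shut is 0, so it leans back 60 degrees past upright) and let go of it. Then take the tall slim jar with the straight screw cap from the round tray and hold it in the air, base squarely towards the camera lens in the screen, centred on the lens, with its base about 13 cm in front of it. Finish while still holding the jar there, touching nothing else with it, and leave the salt shaker and the squat jar standing where they are.

Things in the scene. Friction and masses are not known exactly. Their poses are not given: they have to be found in the camera images.
- display: Fold-up kitchen display, fixed to the worktop: white base 115 mm deep (x) by 180 mm wide (y), top 24 mm above the worktop. Origin: centre of the underside; x points to the hinge at the far side, z up. The screen panel is hinged 50 mm along +x from the origin, 33 mm up.
- display_lid (a joint): Opening angle of the screen panel in rad: 0 shut flat on the base, 1.57 upright, growing as it tips back away from the robot, stop at 2.95. It starts part open, between 0.45 and 0.9. The friction hinge is stiff (0.35 N m, about 3 N at the tab), so that the panel stays where it is left. 150 degrees is 2.62.
- display_lid_hinge (a point): Middle of the hinge line, which runs along the display's y axis, 33 mm above the worktop. Turns with the panel: axes as for display_lens.
- display_lid_tab (a point): Centre of the finger tab on the middle of the panel's free edge, 130 mm from the hinge line: a grey round bar 14 mm thick, 22 mm long along the hinge direction with flat ends, on a stem 12 mm wide, its centre 25 mm beyond the panel's edge. Pinched on its two ends (22 mm apart, along the hinge direction) it can turn between the fingers as the panel swings. Axes as for display_lens.
- display_lens (a point): Camera lens, a small round bezel in the middle of the screen side of the panel near the tab, 90 mm from the hinge line and 7 mm off the panel's mid-plane. Axes turn with the panel: -z is the way the lens looks (square out of the screen: down when shut, level towards the robot at 90 degrees, up and back towards the robot at 150), y along the hinge, +x from lens to hinge. The panel is 176 mm wide, 9 mm thick and 105 mm from hinge to free edge.
- tray: Round dark wooden tray, 256 mm across, fixed; origin: centre of its underside, z up; the jars stand on its top, 26 mm above the worktop.
- spice_jar_center (a point): Centre (53 mm above its base) of the jar to show: slim clear jar with a straight red screw cap, 106 mm tall, body 42 mm and cap (top 21 mm) 45 mm in diameter, about 110 g. z points along the jar from base to cap. It is the tallest of the three on the tray.
- spice_jar_base (a point): Centre of the underside of that jar, axes as above.
- salt_shaker_center (a point): Centre of the salt shaker, clear with a grey domed top, 44 mm across, 90 mm tall, loose on the tray; to be left alone.
- honey_jar_center (a point): Centre of the squat jar with a wide black cap, 65 mm across, 86 mm tall, loose on the tray; to be left alone.

How it is judged:
By the outcome, as a careful person would: the job done as asked, in the order asked, and still so for the second after the job is handed in, while the arm keeps its last pose, push and grip.
It also fails if it takes over 64 s, if anything falls off the work surface, if the arm or the gripper's body presses on something with over 40 N, if the wrist force passes 120 N, or if a joint passes its speed limit or range.

## Working session

There is one attempt and no reset: what is moved stays moved. The work goes in short steps, Python scripts to look and compute and a tool call to move; the robot and the scene stay as the last step left them, time stands still between calls to the robot, and variables do not carry over. Pictures are saved under pics/ and viewed, and the job is handed in when it is done.

Besides the shell and the picture viewer there is one more tool, called after "Request:" as name([rows], argument=value, ...), one row to a line, values as JSON. play_rows: Moves the arm, as the interface text tells. Its arguments: {"type":"object","properties":{"motion":{"type":"array"},"newtons":{"type":"number"}},"required":["motion"]}

```bash
ls; mkdir -p pics
python3 - <<'E'
from station import ctrl
import cv2,numpy as np
o=ctrl.get_obs();print({k:np.round(v,3) for k,v in o.items()})
for n in ["scene","top","wrist"]:
    d=ctrl.get_image(n);cv2.imwrite(f"pics/{n}0.png",d["color"][...,::-1]);print(n,d["mtx"],np.round(d["T"],4),[k for k in d])
E
```

```text
pics
{'t': np.float64(0.0), 'q': array([-1.335,  0.053,  1.614,  0.   ,  1.476, -0.119]), 'dq': array([-0.002,  0.   , -0.001, -0.   , -0.001, -0.   ]), 'effort': array([ 0.0000e+00, -3.9368e+01, -3.7018e+01, -0.0000e+00,  7.0000e-03,
       -0.0000e+00]), 'tool_pos': array([ 0.217, -0.585,  0.23 ]), 'tool_rot': array([-3.09 , -0.554,  0.   ]), 'contact_force': array([-0.177, -0.352, -0.042]), 'wrist_torque': array([ 0.003, -0.005, -0.02 ]), 'opening': np.float64(0.085)}
scene [[380.61812869   0.         283.25189158]
 [  0.         380.61812869 212.76711635]
 [  0.           0.           1.        ]] [[-0.7995  0.2716 -0.5357  0.0369]
 [-0.6005 -0.3801  0.7035  0.6028]
 [-0.0126  0.8841  0.467   0.4791]
 [ 0.      0.      0.      1.    ]] ['color', 'mtx', 'T']
top [[531.24999639   0.         273.05417408]
 [  0.         531.24999639 211.83667201]
 [  0.           0.           1.        ]] [[-0.0112  0.9917 -0.128   0.3548]
 [-0.9998 -0.0134 -0.0161  0.0056]
 [-0.0177  0.1278  0.9916  1.1033]
 [ 0.      0.      0.      1.    ]] ['color', 'mtx', 'T']
wrist [[325.1922621    0.         282.49452547]
 [  0.         325.1922621  208.89859569]
 [  0.           0.           1.        ]] [[ 0.347   0.905   0.2462  0.2789]
 [-0.9379  0.3353  0.0894 -0.5625]
 [-0.0016 -0.262   0.9651  0.3722]
 [ 0.      0.      0.      1.    ]] ['color', 'mtx', 'T']
```

View pics/scene0.png

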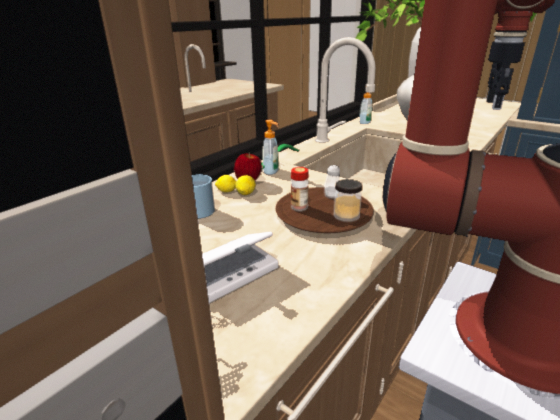

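View pics/top0.png

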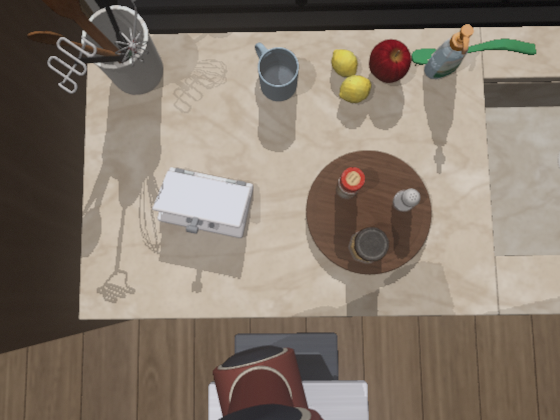

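View pics/wrist0.png

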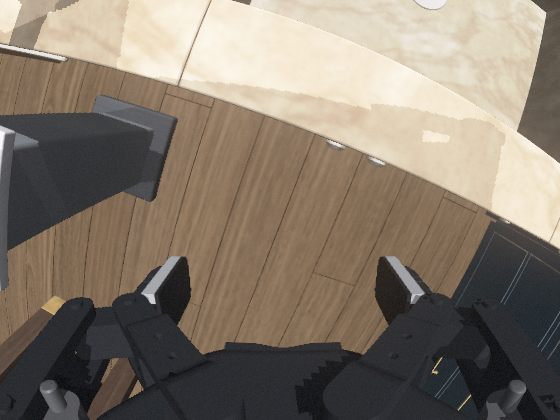

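Scene: display at left, jar with red cap on the tray. Top view: display near (205,203), red cap (352,180), shaker (410,197), honey (370,244). Zooming in on the display and the tray.

Run:
```python
import cv2,numpy as np
a=cv2.imread("pics/top0.png")
cv2.imwrite("pics/z1.png",cv2.resize(a[150:255,140:270],None,fx=6,fy=5.7,interpolation=cv2.INTER_CUBIC)[:600,:800])
cv2.imwrite("pics/z2.png",cv2.resize(a[140:280,300:440],None,fx=4,fy=4,interpolation=cv2.INTER_CUBIC))
s=cv2.imread("pics/scene0.png")
cv2.imwrite("pics/z3.png",cv2.resize(s[150:310,190:390],None,fx=3.7,fy=3.7,interpolation=cv2.INTER_CUBIC))
```

```text
(no output)
```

View pics/z1.png

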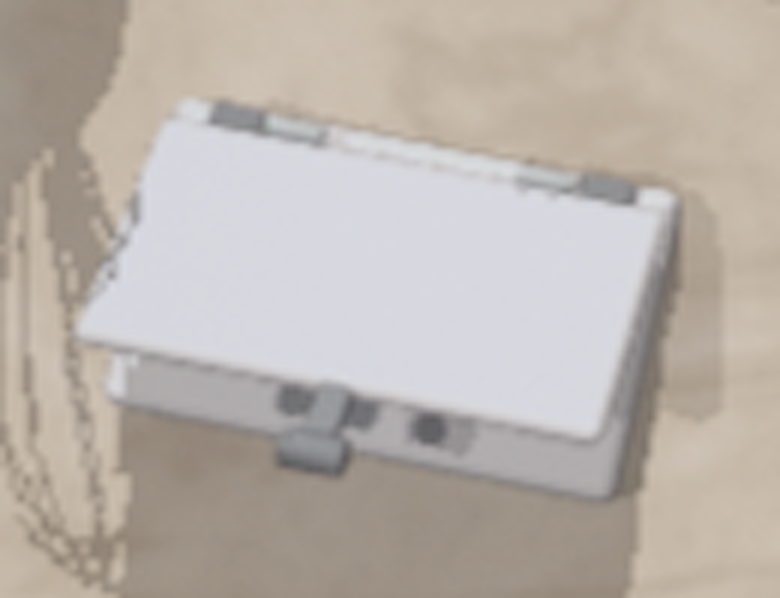

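View pics/z2.png

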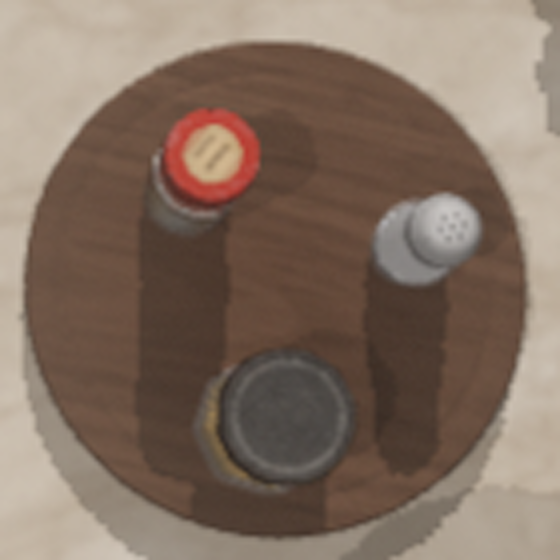

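View pics/z3.png

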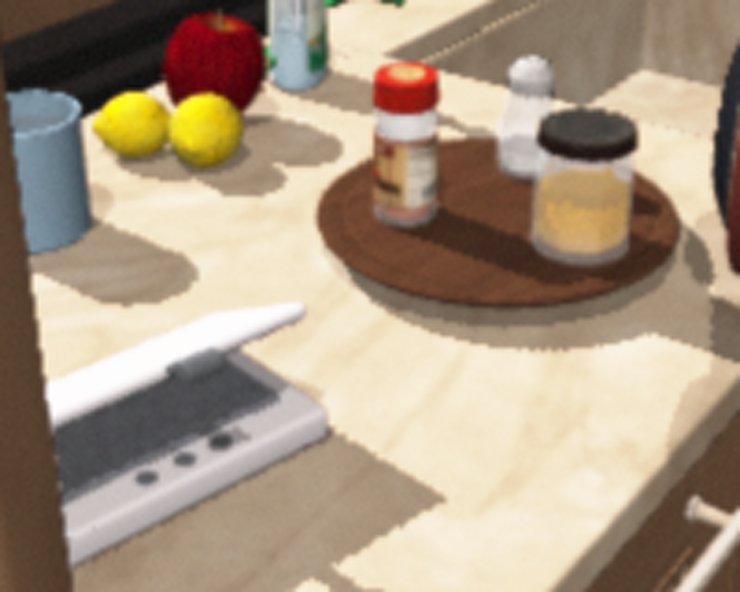

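```bash
cat > h.py <<'E'
import cv2,numpy as np
from scipy.spatial.transform import Rotation as R
def ray(d,u,v):
    K,T=d["mtx"],d["T"]
    p=np.array([(u-K[0,2])/K[0,0],-(v-K[1,2])/K[1,1],-1.]);r=T[:3,:3]@p
    return T[:3,3],r/np.linalg.norm(r)
def plane(d,u,v,z):
    o,r=ray(d,u,v);return o+r*(z-o[2])/r[2]
def tri(rs):
    A=0;b=0
    for o,r in rs:
        P=np.eye(3)-np.outer(r,r);A=A+P;b=b+P@o
    x=np.linalg.solve(A,b);return x,[np.linalg.norm((np.eye(3)-np.outer(r,r))@(x-o)) for o,r in rs]
def proj(d,p):
    T=d["T"];c=T[:3,:3].T@(np.asarray(p)-T[:3,3]);K=d["mtx"]
    return np.array([K[0,0]*c[0]/-c[2]+K[0,2],K[1,1]*c[1]/c[2]+K[1,2]])
E
python3 - <<'E'
from h import *
from station import ctrl
np.set_printoptions(precision=4,suppress=True)
t=ctrl.get_image("top");s=ctrl.get_image("scene")
Z=lambda u,v,sx,sy,ox,oy:((u+.5)/sx-.5+ox,(v+.5)/sy-.5+oy)
z1=lambda u,v:Z(u,v,6,5.7,140,150)
z3=lambda u,v:Z(u,v,3.7,3.7,190,150)
z2=lambda u,v:Z(u,v,4,4,300,140)
bl,br,fr,fl=[plane(t,*z1(*p),.024)[:2] for p in [(178,103),(678,195),(610,497),(110,400)]]
print("base",bl,br,fr,fl,np.linalg.norm(bl-br),np.linalg.norm(fl-fr),np.linalg.norm(bl-fl),np.linalg.norm(br-fr))
ctr=(bl+br+fr+fl)/4
for a in (bl-br,fl-fr): print("y dir yaw",np.degrees(np.arctan2(-a[0],a[1])))
for a in (bl-fl,br-fr): print("x dir yaw",np.degrees(np.arctan2(a[1],a[0])))
print("ctr",ctr)
h1=plane(t,*z1(210,114),.036);h2=plane(t,*z1(637,190),.036);print("hinge",h1,h2,(h1+h2)/2)
tab=tri([ray(t,*z1(313,450)),ray(s,*z3(199,362))]);print("tab",tab)
def cnt(d,mask_fn,roi):
    hsv=cv2.cvtColor(d["color"],cv2.COLOR_RGB2HSV);m=mask_fn(hsv)
    x0,x1,y0,y1=roi;mm=np.zeros_like(m);mm[y0:y1,x0:x1]=m[y0:y1,x0:x1]
    c=max(cv2.findContours(mm.astype(np.uint8),0,1)[0],key=cv2.contourArea);return c
c=cnt(t,lambda h:((h[...,0]<6)|(h[...,0]>174))&(h[...,1]>170)&(h[...,2]>100),(325,375,160,205))
(x,y),r=cv2.minEnclosingCircle(c);print("cap",x,y,r,plane(t,x,y,.132),"rad m",r/531*.97)
x,y=z2(212,157);print(plane(t,x,y,.132))
# base of jar in scene
print("jar base scene front", plane(s,*z3(405,222),.026))
print("cap top scene",z3(406,72),"proj of cap est",proj(s,plane(t,x,y,.132)), proj(s,plane(t,x,y,.132)-[0,0,.106]),z3(405,215))
for n,p,zz in(("salt",z2(445,228),.116),("honey",z2(287,415),.112)): print(n,plane(t,*p,zz))
l=[plane(t,*z2(*p),.026) for p in((25,290),(525,300),(275,42),(275,537))];print("tray",l)
E
```

```text
base [0.5896 0.2378] [0.553  0.0647] [0.4437 0.0885] [0.4809 0.2597] 0.17692505269056394 0.17512611246033835 0.11086865355515202 0.11188033227800631
y dir yaw -11.925790094784407
y dir yaw -12.257809082369734
x dir yaw -11.360972659232848
x dir yaw -12.28886454754197
ctr [0.5168 0.1627]
hinge [0.5828 0.2242 0.036 ] [0.5528 0.078  0.036 ] [0.5678 0.1511 0.036 ]
tab (array([0.4546, 0.1775, 0.0956]), [np.float64(0.00026820123175799276), np.float64(0.00026820123175810276)])
cap 352.6180114746094 178.56832885742188 10.978201866149902 [ 0.5403 -0.1268  0.132 ] rad m 0.020054342392025245
[ 0.5398 -0.1268  0.132 ]
jar base scene front [ 0.5337 -0.1174  0.026 ]
cap top scene (299.36486486486484, 169.09459459459458) proj of cap est [299.5428 169.6445] [299.2411 207.6696] (299.0945945945946, 207.74324324324323)
salt [ 0.5074 -0.2368  0.116 ]
honey [ 0.4211 -0.1607  0.112 ]
tray [array([ 0.4923, -0.0439,  0.026 ]), array([ 0.4838, -0.2977,  0.026 ]), array([ 0.6199, -0.1756,  0.026 ]), array([ 0.3656, -0.1669,  0.026 ])]
```

```bash
cat >> h.py <<'E'
YAW=np.radians(-12.)
XD=np.array([np.cos(YAW),np.sin(YAW),0]);YD=np.array([-np.sin(YAW),np.cos(YAW),0]);ZD=np.array([0,0,1.])
H=np.array([.566,.152,.033])
def Rt(alpha,yaw=-12.):   # tool down, tool x = yaw dir, tilted forward by alpha
    return R.from_euler('z',yaw,degrees=True)*R.from_euler('x',180,degrees=True)*R.from_euler('y',alpha,degrees=True)
def rows(o,targets):
    p0=np.array(o["tool_pos"]);R0=R.from_rotvec(o["tool_rot"])
    for p,Rr in targets:
        s=R0.inv().apply(np.array(p)-p0)*100;w=(R0.inv()*Rr).as_rotvec(degrees=True)
        print(np.round(s,2),np.round(w,1))
E
python3 - <<'E'
from h import *
from station import ctrl
np.set_printoptions(precision=3,suppress=True)
t=ctrl.get_image("top")
for n,u,v,z in(("cup",278,60,.09),("cupbase left",260,75,.05),("crock",118,35,.15),("wall/window sill",205,30,.0),("whisk",70,65,.25)):print(n,plane(t,u,v,z))
print(Rt(0).apply([0,0,1]),Rt(30).apply([0,0,1]),Rt(30).apply([0,1,0]))
o=ctrl.get_obs();rows(o,[((.30,-.3,.33),Rt(0)),((.4546,.1775,.20),Rt(0)),((.4546,.1775,.083),Rt(0))])
E
```

```text
cup [0.791 0.009 0.09 ]
cupbase left [0.777 0.047 0.05 ]
crock [0.821 0.312 0.15 ]
wall/window sill [0.902 0.168 0.   ]
whisk [0.72 0.36 0.25]
[-0. -0. -1.] [ 0.489 -0.104 -0.866] [-0.208 -0.978  0.   ]
[ 17.71 -23.93  -9.89] [-0.   0.  32.3]
[ 48.79 -63.33   3.14] [-0.   0.  32.3]
[ 48.79 -63.32  14.84] [-0.   0.  32.3]
```

Request:
play_rows([
  [[-1,17.7,-23.9,-9.9,0,0,16],[-1,17.7,-23.9,-9.9,0,0,32.3],[-1,17.7,-23.9,-9.9,0,0,32.3],[-1,17.7,-23.9,-9.9,0,0,32.3],[-1,17.7,-23.9,-9.9,0,0,32.3],[-1,17.7,-23.9,-9.9,0,0,32.3],[-1,33,-44,-6,0,0,32.3],[-1,48.8,-63.3,3.1,0,0,32.3],[-1,48.8,-63.3,3.1,0,0,32.3],[-1,48.8,-63.3,3.1,0,0,32.3],[-1,48.8,-63.3,3.1,0,0,32.3],[-1,48.8,-63.3,3.1,0,0,32.3],[-1,48.8,-63.3,3.1,0,0,32.3],[-1,48.8,-63.3,3.1,0,0,32.3],[-1,48.8,-63.3,3.1,0,0,32.3],[-1,48.8,-63.3,3.1,0,0,32.3],[-1,48.8,-63.3,3.1,0,0,32.3]],
], newtons=30)

```text
t: 2.42
tool_pos: [0.4551, 0.176, 0.2006]
tool_rot: [-3.124, 0.33, -0.0]
contact_force: [-1.2, 0.2, 0.1]
opening: 0.0853
```

Run:
```python
from h import *
from station import ctrl
np.set_printoptions(precision=3,suppress=True)
for n in("top","scene","wrist"):
    cv2.imwrite(f"pics/{n}1.png",ctrl.get_image(n)["color"][...,::-1])
o=ctrl.get_obs();print(o["t"],o["q"],o["tool_pos"],o["tool_rot"]);rows(o,[((.4546,.1775,.083),Rt(0))])
```

```text
2.575 [ 0.216 -0.265  1.958  0.     1.448  1.998] [0.455 0.176 0.201] [-3.123  0.331 -0.002]
[-0.09 -0.12 11.81] [-0.1 -0.1 -0.1]
```

View pics/wrist1.png

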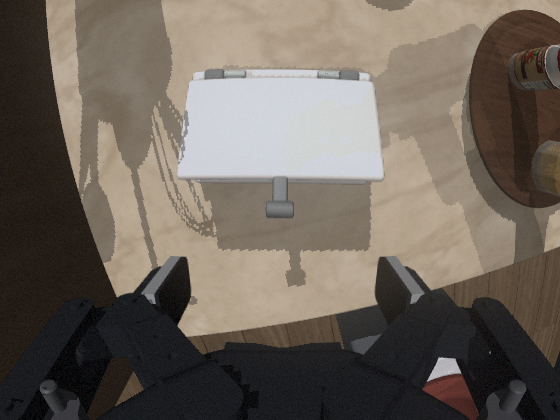

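The wrist view shows the tab at (280,209), centred between the fingers. I'll check it as a third ray.

```bash
cat >> h.py <<'E'
def wray(d,u,v):
    K,T=d["mtx"],d["T"];x=(u-K[0,2])/K[0,0];y=(v-K[1,2])/K[1,1];th=np.hypot(x,y);k=np.sin(th)/th if th>1e-9 else 1
    r=T[:3,:3]@np.array([x*k,-y*k,-np.cos(th)]);return T[:3,3],r/np.linalg.norm(r)
E
python3 - <<'E'
from h import *
from station import ctrl
w=ctrl.get_image("wrist")
o,r=wray(w,280,209);print(o+r*(.0956-o[2])/r[2])
o,r=wray(w,280,71);print("hinge",o+r*(.036-o[2])/r[2])
for p in((204,74),(358,74)):
    o,r=wray(w,*p);print("hinge end",o+r*(.037-o[2])/r[2])
E
```

```text
[0.45433649 0.17850432 0.0956    ]
hinge [0.5684057  0.15440735 0.036     ]
hinge end [0.58291717 0.22464496 0.037     ]
hinge end [0.55225303 0.08279322 0.037     ]
```

Request:
play_rows([
  [[-1,-0.1,-0.15,6,0,0,0],[-1,-0.1,-0.15,9.5,0,0,0],[-1,-0.1,-0.15,11.8,0,0,0],[-1,-0.1,-0.15,11.8,0,0,0],[1,-0.1,-0.15,11.8,0,0,0],[1,-0.1,-0.15,11.8,0,0,0],[1,-0.1,-0.15,11.8,0,0,0],[1,-0.1,-0.15,11.8,0,0,0],[1,-0.1,-0.15,11.8,0,0,0],[1,-0.1,-0.15,11.8,0,0,0],[1,-0.1,-0.15,11.8,0,0,0]],
], newtons=35)

```text
t: 4.0
tool_pos: [0.4548, 0.1785, 0.0834]
tool_rot: [-3.122, 0.33, -0.002]
contact_force: [-0.4, 4.0, 3.8]
opening: 0.021
```

Run:
```python
from h import *
from station import ctrl
np.set_printoptions(precision=3,suppress=True)
for n in("top","scene","wrist"):
    cv2.imwrite(f"pics/{n}2.png",ctrl.get_image(n)["color"][...,::-1])
o=ctrl.get_obs();print(o["t"],o["q"],o["tool_pos"],o["tool_rot"],o["contact_force"],o["opening"])
# arc: tab grasp offset d behind TCP along tool z, taken from present
p=np.array(o["tool_pos"]);d=.0956-p[2]
th0=np.radians(28.7)
T=[]
for th,al in [(29,0)]+[(28.7+ (150.-28.7)*i/14, 35*i/14) for i in range(1,15)]:
    t=np.radians(th);c=H+.13*(-np.cos(t)*XD+np.sin(t)*ZD)
    Rr=Rt(al);T.append((c+d*Rr.apply([0,0,1]),Rr))
rows(o,T)
```

```text
4.15 [ 0.221 -0.138  2.056  0.002  1.221  2.002] [0.455 0.178 0.083] [-3.122  0.33  -0.002] [-0.021  5.762  3.148] 0.02097603853276722
[ 0.06  0.27 -0.04] [-0.1 -0.1 -0.1]
[ 1.16  0.27 -1.63] [-0.1  2.4 -0.1]
[ 2.52  0.26 -3.1 ] [-0.1  4.9 -0.1]
[ 4.09  0.26 -4.35] [-0.1  7.4 -0.1]
[ 5.82  0.25 -5.37] [-0.1  9.9 -0.1]
[ 7.7   0.25 -6.13] [-0.1 12.4 -0.1]
[ 9.66  0.24 -6.6 ] [-0.1 14.9 -0.1]
[11.66  0.24 -6.78] [-0.1 17.4 -0.1]
[13.68  0.24 -6.67] [-0.1 19.9 -0.1]
[15.64  0.24 -6.27] [-0.1 22.4 -0.1]
[17.53  0.23 -5.58] [-0.1 24.9 -0.1]
[19.28  0.23 -4.63] [-0.1 27.4 -0.1]
[20.86  0.23 -3.44] [-0.1 29.9 -0.1]
[22.25  0.24 -2.03] [-0.1 32.4 -0.1]
[23.4   0.24 -0.43] [-0.1 34.9 -0.1]
```

View pics/wrist2.png

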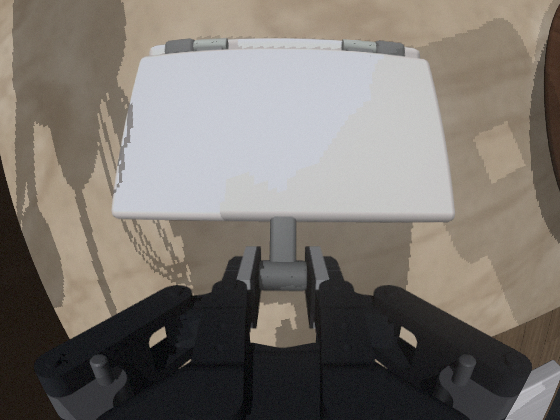

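Request:
play_rows([
  [[1,0.5,0,-0.7,0,1.2,0],[1,1.1,0,-1.6,0,2.4,0],[1,1.8,0,-2.4,0,3.6,0],[1,2.5,0,-3.1,0,4.9,0],[1,3.3,0,-3.75,0,6.1,0],[1,4.1,0,-4.35,0,7.4,0],[1,4.95,0,-4.9,0,8.6,0],[1,5.8,0,-5.4,0,9.9,0],[1,6.75,0,-5.75,0,11.1,0],[1,7.7,0,-6.1,0,12.4,0],[1,8.7,0,-6.4,0,13.6,0],[1,9.7,0,-6.6,0,14.9,0],[1,9.7,0,-6.6,0,14.9,0]],
], newtons=35)

```text
t: 5.78
tool_pos: [0.5491, 0.1575, 0.1488]
tool_rot: [3.072, -0.325, 0.402]
contact_force: [-0.5, -0.1, 1.9]
opening: 0.0206
```

Run:
```python
from h import *
from station import ctrl
np.set_printoptions(precision=3,suppress=True)
for n in("top","scene","wrist"):
    cv2.imwrite(f"pics/{n}3.png",ctrl.get_image(n)["color"][...,::-1])
o=ctrl.get_obs();print(o["t"],o["q"],o["tool_pos"],o["tool_rot"],o["contact_force"],o["opening"])
Rr=R.from_rotvec(o["tool_rot"]);d=.0122
c=np.array(o["tool_pos"])-d*Rr.apply([0,0,1])-H
print("tab rel",c@XD,c@YD,c[2],np.hypot(c@XD,c[2]),np.degrees(np.arctan2(c[2],-c@XD)))
th0=80.7
T=[]
for i in range(8,15):
    th=28.7+ (150.-28.7)*i/14; al=35*i/14
    t=np.radians(th);c=H+.13*(-np.cos(t)*XD+np.sin(t)*ZD)
    Rr=Rt(al);T.append((c+d*Rr.apply([0,0,1]),Rr))
rows(o,T)
```

```text
5.925 [ 0.199 -0.154  1.969 -0.115  1.089  2.022] [0.549 0.158 0.149] [ 3.072 -0.325  0.403] [-0.159 -0.465  1.205] 0.020693940313222883
tab rel -0.020761870872526733 0.0018999206247874178 0.12766120439842504 0.12933846446662312 80.76271313780494
[3.89 0.18 0.89] [-0.   5.1 -0.1]
[5.69 0.18 1.79] [-0.   7.6 -0.1]
[7.33 0.18 2.93] [-0.  10.1 -0.1]
[8.78 0.18 4.3 ] [-0.  12.6 -0.1]
[10.01  0.18  5.86] [-0.  15.1 -0.1]
[10.99  0.18  7.58] [-0.  17.6 -0.1]
[11.69  0.18  9.42] [-0.  20.1 -0.1]
```

View pics/wrist3.png

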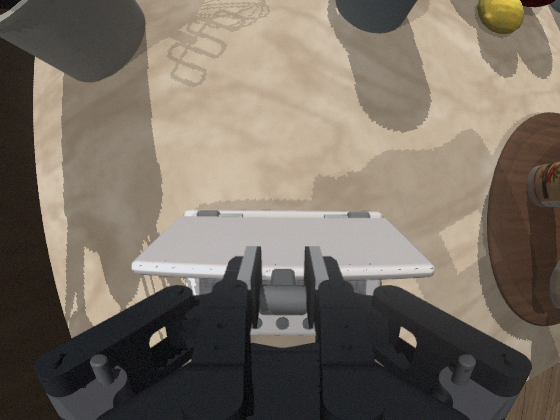

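The lid follows at about 81° and the tab is still pinched. I'll continue along the arc.

Request:
play_rows([
  [[1,0.95,0,0.1,0,1.3,0],[1,1.95,0,0.25,0,2.6,0],[1,2.95,0,0.55,0,3.8,0],[1,3.9,0,0.9,0,5.1,0],[1,4.8,0,1.3,0,6.3,0],[1,5.7,0,1.8,0,7.6,0],[1,6.55,0,2.3,0,8.8,0],[1,7.35,0,2.95,0,10.1,0],[1,8.1,0,3.6,0,11.3,0],[1,8.8,0,4.3,0,12.6,0],[1,9.45,0,5.05,0,13.8,0],[1,10.0,0,5.85,0,15.1,0],[1,10.55,0,6.7,0,16.3,0],[1,11.0,0,7.6,0,17.6,0],[1,11.4,0,8.5,0,18.8,0],[1,11.7,0,9.4,0,20.1,0],[1,11.7,0,9.4,0,20.1,0],[1,11.7,0,9.4,0,20.1,0]],
], newtons=35)

```text
t: 8.18
tool_pos: [0.6869, 0.1267, 0.0919]
tool_rot: [2.915, -0.303, 0.933]
contact_force: [4.6, -8.1, 5.8]
opening: 0.0199
```

```bash
sed -i 's/^H=.*/H=np.array([.5664,.154,.033])/' h.py
python3 - <<'E'
from h import *
from station import ctrl
np.set_printoptions(precision=3,suppress=True)
for n in("top","scene","wrist"):
    cv2.imwrite(f"pics/{n}4.png",ctrl.get_image(n)["color"][...,::-1])
o=ctrl.get_obs();print(o["t"],o["q"],o["tool_pos"],o["tool_rot"],o["contact_force"],o["opening"])
Rr=R.from_rotvec(o["tool_rot"]);d=.0122
c=np.array(o["tool_pos"])-d*Rr.apply([0,0,1])-H
print("tab rel",c@XD,c@YD,c[2],np.hypot(c@XD,c[2]),np.degrees(np.arctan2(c[2],-c@XD)))
E
python3 -c "
import cv2,numpy as np
cv2.imwrite('pics/m4.png',np.vstack([cv2.resize(np.hstack([cv2.imread('pics/top4.png'),cv2.imread('pics/scene4.png')]),(800,300)),cv2.resize(np.hstack([cv2.imread('pics/wrist4.png')]*2),(800,300))]))"
```

```text
8.325 [ 0.161  0.08   1.925 -0.394  0.586  2.208] [0.687 0.127 0.092] [ 2.915 -0.303  0.933] [ 4.902 -7.893  4.962] 0.0197121475979853
tab rel 0.11642692765160721 -0.0015715013152977106 0.06885125240699942 0.135261688738552 149.40125447838665
```

View pics/m4.png

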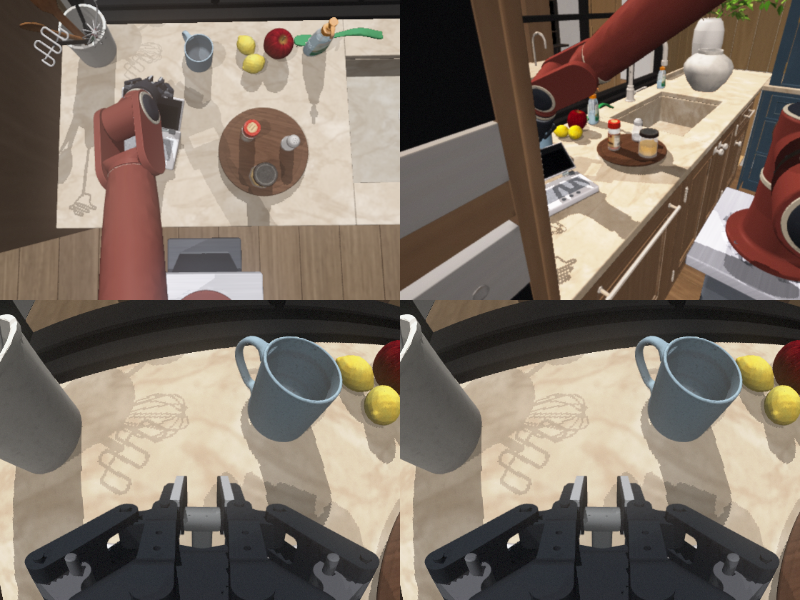

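Request:
play_rows([
  [[-1,0,0,0,0,0,0],[-1,0,0,0,0,0,0],[-1,0,0,0,0,0,0],[-1,0,0,0,0,0,0],[-1,0,0,0,0,0,0],[-1,0,0,-4,0,0,0],[-1,0,0,-9,0,0,0],[-1,0,0,-14,0,0,0],[-1,0,0,-18,0,0,0],[-1,0,0,-18,0,0,0]],
])

```text
t: 9.57
tool_pos: [0.5855, 0.1499, 0.2433]
tool_rot: [2.914, -0.303, 0.945]
contact_force: [0.3, 0.4, -0.0]
opening: 0.0856
```

Run:
```python
from h import *
from station import ctrl
np.set_printoptions(precision=3,suppress=True)
for n in("top","scene","wrist"):
    cv2.imwrite(f"pics/{n}5.png",ctrl.get_image(n)["color"][...,::-1])
o=ctrl.get_obs();print(o["t"],o["q"],o["tool_pos"],o["tool_rot"],o["contact_force"],o["opening"])
rows(o,[((.540,-.127,.23),Rt(0)),((.540,-.127,.23),Rt(0,0.))])
```

```text
9.725 [ 0.245 -0.318  2.026 -0.335  0.894  2.162] [0.584 0.149 0.237] [ 2.915 -0.303  0.93 ] [-1.39  -0.17  -0.366] 0.08524886661839604
[ 0.66 27.88  1.44] [  0.2 -35.4   0.1]
[ 0.66 27.88  1.44] [  3.9 -35.3 -11.5]
```

View pics/wrist5.png

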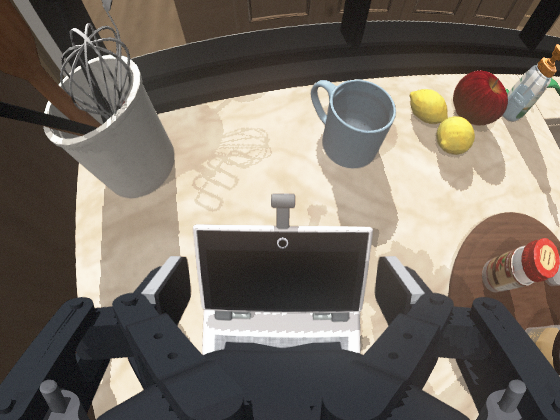

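Run:
```python
from h import *
from station import ctrl
import pickle
w=ctrl.get_image("wrist");pickle.dump(w,open("w5.pkl","wb"))
a=w["color"][...,::-1];cv2.imwrite("pics/w5z.png",cv2.resize(a[180:360,180:390],None,fx=3.3,fy=3.3,interpolation=cv2.INTER_CUBIC))
```

Request:
play_rows([
  [[-1,0.7,6,-1,0,-9,0],[-1,0.7,12,-1,0,-18,0],[-1,0.7,18,0,0,-27,0],[-1,0.7,24,1.4,0,-35.4,0],[-1,0.7,27.9,1.4,0,-35.4,0],[-1,0.7,27.9,1.4,0,-35.4,0],[-1,0.7,27.9,1.4,0,-35.4,0],[-1,0.7,27.9,1.4,0,-35.4,0]],
])

```text
t: 10.78
tool_pos: [0.5399, -0.1262, 0.2296]
tool_rot: [3.121, -0.325, -0.003]
contact_force: [0.1, 0.6, 0.0]
opening: 0.0856
```

Run:
```python
from h import *
from station import ctrl
import pickle
np.set_printoptions(precision=3,suppress=True)
D={}
for n in("top","scene","wrist"):
    D[n]=ctrl.get_image(n);cv2.imwrite(f"pics/{n}6.png",D[n]["color"][...,::-1])
pickle.dump(D,open("D6.pkl","wb"))
a=cv2.imread("pics/top6.png");cv2.imwrite("pics/t6z.png",cv2.resize(a[120:260,130:290],None,fx=4,fy=4,interpolation=cv2.INTER_CUBIC))
o=ctrl.get_obs();print(o["t"],o["q"],o["tool_pos"],o["tool_rot"],o["opening"])
```

```text
10.925 [-0.362 -0.114  1.778 -0.004  1.478  1.417] [ 0.54  -0.126  0.23 ] [ 3.12  -0.324 -0.002] 0.08559471596035793
```

View pics/t6z.png

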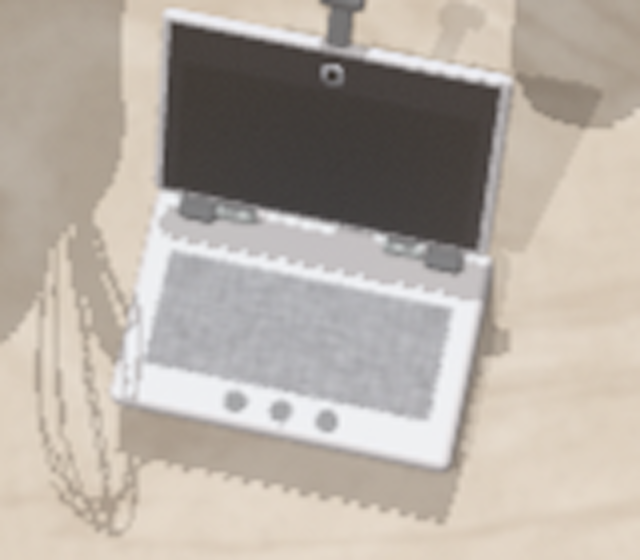

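View pics/w5z.png

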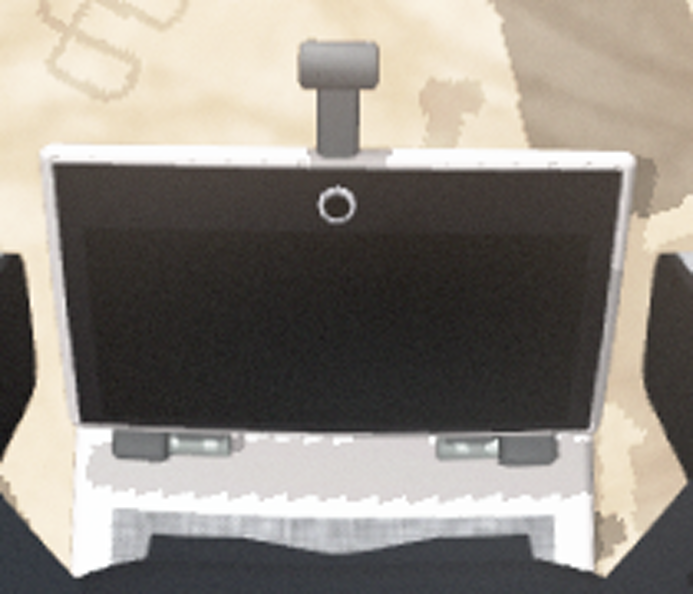

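View pics/scene6.png

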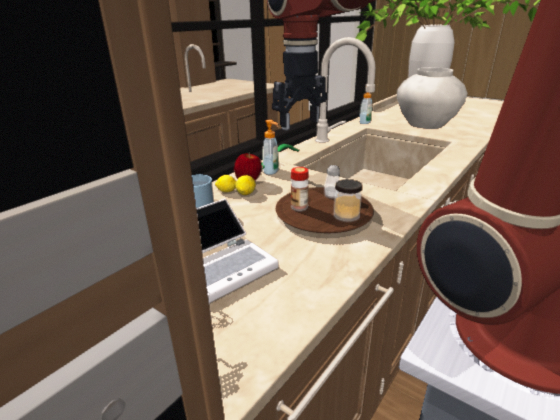

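View pics/wrist6.png

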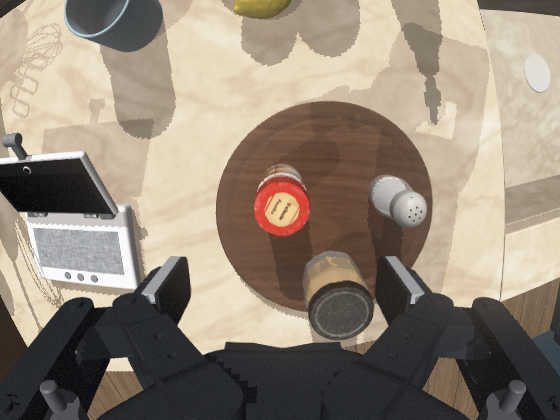

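Run:
```python
import cv2,numpy as np
a=cv2.imread("pics/top6.png");b=cv2.imread("pics/wrist6.png");c=cv2.imread("pics/scene6.png")
f=lambda x:cv2.resize(x,(400,300),interpolation=cv2.INTER_CUBIC)
cv2.imwrite("pics/z6.png",np.vstack([np.hstack([f(a[105:165,175:255]),f(b[125:245,0:160])]),np.hstack([f(c[195:255,190:270]),f(b[155:275,225:385])])]))
```

```text
(no output)
```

View pics/z6.png

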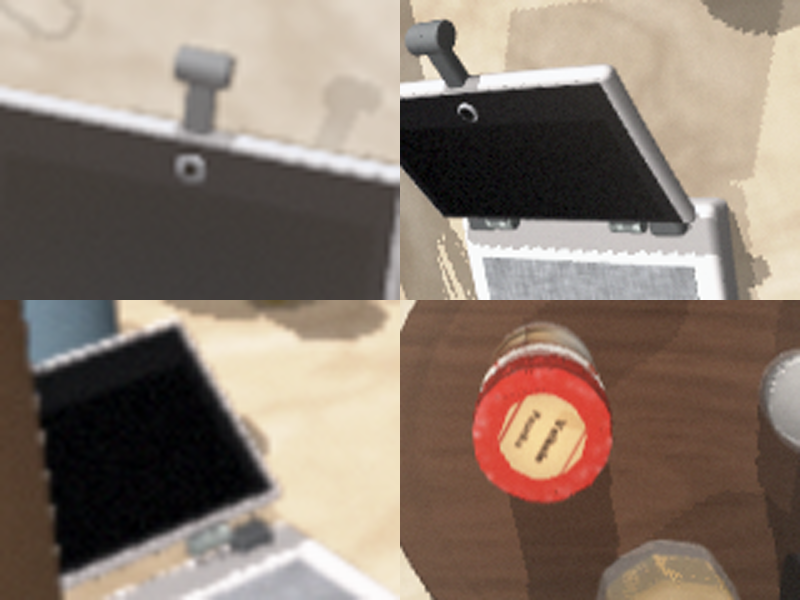

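Run:
```python
from h import *
import pickle
np.set_printoptions(precision=4,suppress=True)
D=pickle.load(open("D6.pkl","rb"));w5=pickle.load(open("w5.pkl","rb"))
Z=lambda u,v,s,ox,oy:((u+.5)/s-.5+ox,(v+.5)/s-.5+oy)
T=lambda u,v:ray(D["top"],*Z(u,v,5,175,105));W6=lambda u,v:wray(D["wrist"],*Z(u,v,2.5,0,125));S=lambda u,v:ray(D["scene"],*Z(u,v,5,190,195));W5=lambda u,v:wray(w5,*Z(u,v,3.3,180,180))
def rep(n,rs):
    x,e=tri(rs);c=x-H;print(n,x,np.round(np.array(e)*1e3,1),"rel",c@XD,c@YD,c[2],"r",np.hypot(c@XD,c[2]),"ang",np.degrees(np.arctan2(c[2],-c@XD)))
for nm,rs in(("lens",[T(190,168),W6(67,113),W5(337,205)]),("tab",[T(205,67),W6(29,37),W5(339,66)]),("corner",[T(398,172),W6(211,68),W5(634,155),S(181,22)])):
    rep(nm,rs);rep(nm+" T/W6",rs[:2]);rep(nm+" T/W5",[rs[0],rs[2]]);rep(nm+" W",rs[1:3])
    if len(rs)>3:rep(nm+" T/S",[rs[0],rs[3]])
# jar cap in wrist6
w=D["wrist"];u,v=Z(540,432-300,2.5,225,155) if 0 else Z(540-400,432-300,2.5,225,155)
o,r=wray(w,u,v);print("cap",o+r*(.132-o[2])/r[2])
```

```text
lens [0.6313 0.1388 0.0936] [0.6 0.2 0.5] rel 0.06660680216724686 -0.0013968028867852068 0.060624593830117535 r 0.09006557317873176 ang 137.69196956153792
lens T/W6 [0.6314 0.1385 0.0941] [0.4 0.4] rel 0.0667912927329197 -0.0016982532029771258 0.0611062645639263 r 0.09052652845376943 ang 137.54511390127897
lens T/W5 [0.6318 0.1388 0.0921] [0.5 0.5] rel 0.0670770994660415 -0.0012357805164560627 0.059109649181076085 r 0.0894051894415929 ang 138.61286811318465
lens W [0.631  0.139  0.0934] [0.1 0.1] rel 0.06631157045753128 -0.001243873242651139 0.06035016470367005 r 0.08966251589323287 ang 137.69466952462665
tab [0.6655 0.1309 0.1139] [0.9 0.3 0.9] rel 0.10169688485287035 -0.0020248973682159346 0.08090663287965598 r 0.12995437519645656 ang 141.49541846991573
tab T/W6 [0.6655 0.1301 0.1151] [0.2 0.2] rel 0.10194861713767642 -0.002770187244285086 0.08211226432226873 r 0.1309043333446783 ang 141.15106037735887
tab T/W5 [0.6677 0.1309 0.1072] [0.5 0.5] rel 0.10392081340264218 -0.0015027911314236878 0.07419268077338582 r 0.12768746742969064 ang 144.47563938094623
tab W [0.6652 0.1314 0.1136]
[... 216 characters left out ...]
6417639893951507 r 0.102198158403664 ang 141.1001938535598
corner T/W6 [0.6287 0.057  0.088 ] [1.8 1.8] rel 0.08109601244306132 -0.08197620457948036 0.05498281578964963 r 0.09797792234133004 ang 145.86286515791713
corner T/W5 [0.623  0.0563 0.1127] [0.7 0.7] rel 0.07570228282873794 -0.08381402667824861 0.07973770975478801 r 0.10994970660452462 ang 133.5128601495423
corner W [0.6263 0.0505 0.0961] [0. 0.] rel 0.08007876327206266 -0.08879503943036227 0.0631328911339691 r 0.10197239955064628 ang 141.74828600311847
corner T/S [0.6246 0.0547 0.0995] [3.5 3.5] rel 0.07754339916489099 -0.08505999864902043 0.06651494395468874 r 0.10216269633942225 ang 139.37776675143274
cap [ 0.542  -0.1255  0.132 ]
```

Lens (three rays within 0.6 mm) and tab both give a lid angle of about 142°, so the tab slid along the pads near the end. I'll go back and push the tab the last 8° with shut fingertips, square to the panel.

Run:
```python
from h import *
from station import ctrl
np.set_printoptions(precision=4,suppress=True)
o=ctrl.get_obs()
W=lambda x,y,z:H+x*XD+y*YD+z*ZD
tgt=W(.1091,-.0015,.0711);a=Rt(30).apply([0,0,1])
for k in(.12,.04,0):print(tgt-k*a)
rows(o,[(tgt-.12*a,Rt(30)),(tgt-.04*a,Rt(30)),(tgt,Rt(30))])
```

```text
[0.6141 0.1423 0.208 ]
[0.6532 0.134  0.1387]
[0.6728 0.1298 0.1041]
[  1.72 -27.83   2.09] [ 0.2 30.   0.2]
[  5.73 -27.85   9.02] [ 0.2 30.   0.2]
[  7.73 -27.86  12.48] [ 0.2 30.   0.2]
```

Request:
play_rows([
  [[1,0,-6,0,0,0,0],[1,0,-12,0,0,8,0],[1,1,-18,0,0,16,0],[1,1.7,-24,1,0,24,0],[1,1.7,-27.8,2,0,30,0],[1,1.7,-27.8,2,0,30,0],[1,3.7,-27.8,5.5,0,30,0],[1,5.7,-27.8,9,0,30,0],[1,5.7,-27.8,9,0,30,0],[1,5.7,-27.8,9,0,30,0],[1,5.7,-27.8,9,0,30,0]],
])

```text
t: 12.3
tool_pos: [0.6538, 0.1337, 0.1418]
tool_rot: [2.964, -0.307, 0.798]
contact_force: [-0.2, 0.4, 0.7]
opening: -0.0001
```

Run:
```python
from h import *
from station import ctrl
np.set_printoptions(precision=4,suppress=True)
cv2.imwrite("pics/wrist7.png",ctrl.get_image("wrist")["color"][...,::-1])
o=ctrl.get_obs();print(o["t"],o["tool_pos"],o["tool_rot"],o["opening"],o["contact_force"])
W=lambda x,y,z:H+x*XD+y*YD+z*ZD
rows(o,[(W(.1091,-.0015,.0711),Rt(30))])
```

```text
12.35 [0.6537 0.1338 0.1416] [ 2.964  -0.3067  0.7982] -0.0002984699959726945 [-0.0869  0.6479 -1.0032]
[-0.2  -0.02  4.22] [ 0.1 -0.2  0.2]
```

View pics/wrist7.png

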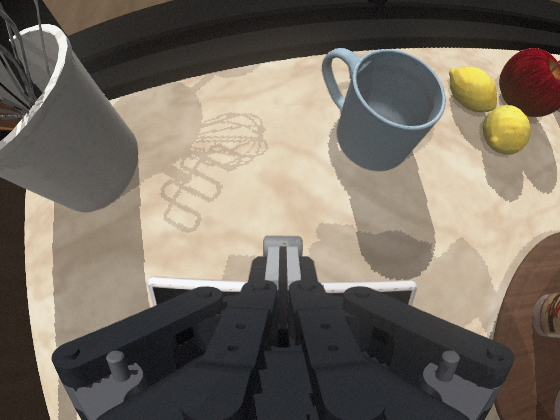

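Request:
play_rows([
  [[1,-0.1,0,1,0,0,0],[1,-0.2,0,2,0,0,0],[1,-0.2,0,2.7,0,0,0],[1,-0.2,0,3.3,0,0,0],[1,-0.2,0,3.8,0,0,0],[1,-0.2,0,4.2,0,0,0],[1,-0.2,0,4.2,0,0,0],[1,-0.2,0,4.2,0,0,0]],
])

```text
t: 13.35
tool_pos: [0.6719, 0.1297, 0.1033]
tool_rot: [2.964, -0.307, 0.795]
contact_force: [0.2, 0.8, -0.4]
opening: -0.0005
```

Run:
```python
from h import *
from station import ctrl
np.set_printoptions(precision=4,suppress=True)
cv2.imwrite("pics/wrist8.png",ctrl.get_image("wrist")["color"][...,::-1])
o=ctrl.get_obs();print(o["t"],o["tool_pos"],o["tool_rot"],o["opening"],o["contact_force"])
W=lambda x,y,z:H+x*XD+y*YD+z*ZD
rows(o,[(W(.1091,-.0015,.0711),Rt(30))])
```

```text
13.4 [0.6719 0.1297 0.1034] [ 2.9644 -0.3067  0.7955] 0.00022271832701430195 [ 0.6072 -0.4733 -0.5389]
[ 0.11 -0.04 -0.02] [ 0.1 -0.1  0.2]
```

View pics/wrist8.png

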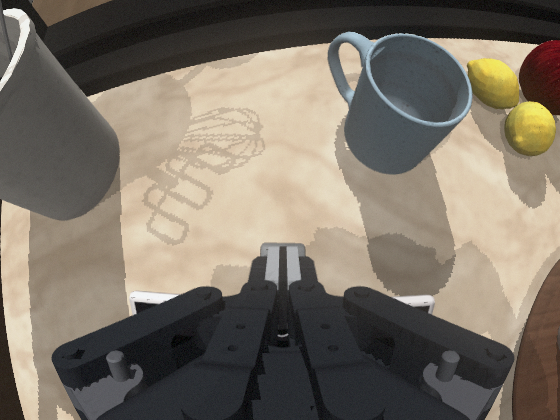

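Request:
play_rows([
  [[1,0,0,-4,0,0,0],[-1,0,0,-9,0,0,0],[-1,0,0,-14,0,0,0],[-1,0,0,-16,0,0,0],[-1,0,0,-16,0,0,0],[-1,0,0,-16,0,0,0],[-1,0,0,-16,0,0,0],[-1,0,0,-16,0,0,0]],
])

```text
t: 14.4
tool_pos: [0.5933, 0.1463, 0.24]
tool_rot: [2.964, -0.307, 0.791]
contact_force: [0.2, 0.6, 0.3]
opening: 0.0853
```

Run:
```python
from h import *
from station import ctrl
import pickle
np.set_printoptions(precision=4,suppress=True)
w=ctrl.get_image("wrist");pickle.dump(w,open("w9.pkl","wb"))
a=w["color"][...,::-1];cv2.imwrite("pics/w9z.png",cv2.resize(a[180:360,180:390],None,fx=3.3,fy=3.3,interpolation=cv2.INTER_CUBIC))
o=ctrl.get_obs();print(o["t"],o["tool_pos"])
rows(o,[((.5405,-.1265,.23),Rt(0))])
```

```text
14.45 [0.5934 0.1464 0.2405]
[-0.2  27.79  1.23] [  0.2 -30.    0.2]
```

View pics/w9z.png

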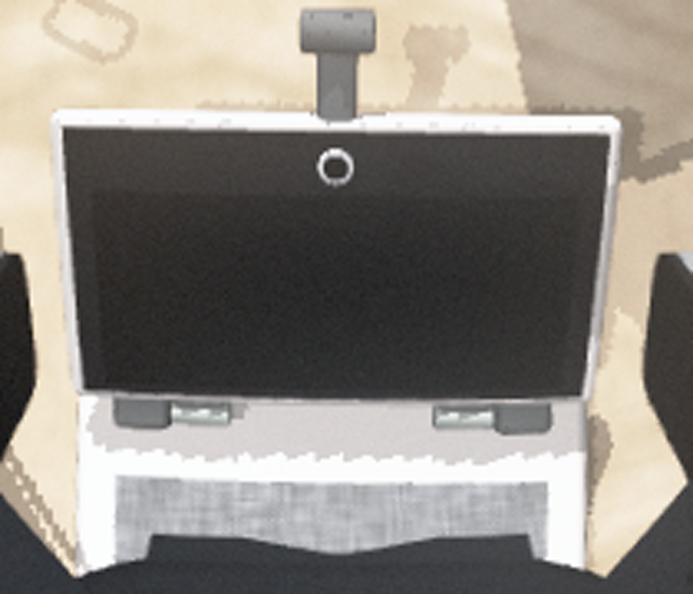

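Lens at zoom (336,167), tab (338,31). Moving over the jar to see it from the other views.

Request:
play_rows([
  [[-1,-0.2,6,-1,0,-9,0],[-1,-0.2,12,-1,0,-18,0],[-1,-0.2,18,0,0,-27,0],[-1,-0.2,24,1.2,0,-30,0],[-1,-0.2,27.8,1.2,0,-30,0],[-1,-0.2,27.8,1.2,0,-30,0],[-1,-0.2,27.8,1.2,0,-30,0],[-1,-0.2,27.8,1.2,0,-30,0]],
])

```text
t: 15.45
tool_pos: [0.5405, -0.1254, 0.2304]
tool_rot: [3.121, -0.322, -0.001]
contact_force: [-0.1, -0.1, 0.3]
opening: 0.0855
```

Run:
```python
from h import *
from station import ctrl
import pickle
np.set_printoptions(precision=3,suppress=True)
D={}
for n in("top","scene","wrist"):
    D[n]=ctrl.get_image(n)
pickle.dump(D,open("D10.pkl","wb"))
o=ctrl.get_obs();print(o["t"],o["q"],o["tool_pos"],o["tool_rot"],o["opening"])
a,b,c=[D[n]["color"][...,::-1] for n in("top","wrist","scene")]
f=lambda x:cv2.resize(x,(400,300),interpolation=cv2.INTER_CUBIC)
cv2.imwrite("pics/z10.png",np.vstack([np.hstack([f(a[105:165,175:255]),f(b[125:245,0:160])]),np.hstack([f(c[195:255,190:270]),f(b[155:275,225:385])])]))
```

```text
15.6 [-0.36  -0.114  1.777 -0.004  1.478  1.417] [ 0.541 -0.126  0.23 ] [ 3.121 -0.322 -0.001] 0.08550181182017545
```

View pics/z10.png

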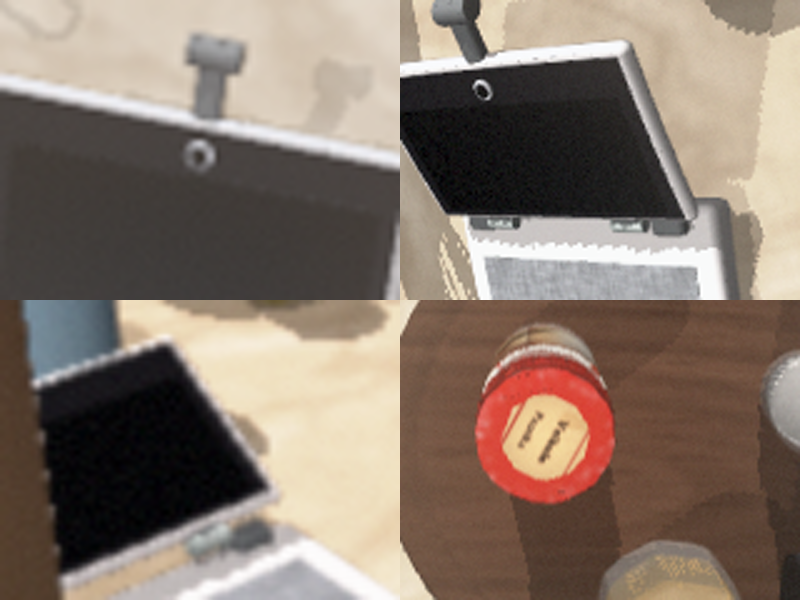

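Run:
```python
from h import *
import pickle
np.set_printoptions(precision=4,suppress=True)
D=pickle.load(open("D10.pkl","rb"));w5=pickle.load(open("w9.pkl","rb"))
Z=lambda u,v,s,ox,oy:((u+.5)/s-.5+ox,(v+.5)/s-.5+oy)
T=lambda u,v:ray(D["top"],*Z(u,v,5,175,105));W6=lambda u,v:wray(D["wrist"],*Z(u,v,2.5,0,125));W5=lambda u,v:wray(w5,*Z(u,v,3.3,180,180))
def rep(n,rs):
    x,e=tri(rs);c=x-H;print(n,x,np.round(np.array(e)*1e3,1),"rel",c@XD,c@YD,c[2],"r",np.hypot(c@XD,c[2]),"ang",np.degrees(np.arctan2(c[2],-c@XD)))
for nm,rs in(("lens",[T(200,155),W6(83,89),W5(336,167)]),("tab",[T(215,54),W6(55,12),W5(338,31)])):
    rep(nm,rs);rep(nm+" T/W6",rs[:2]);rep(nm+" T/W5",[rs[0],rs[2]]);rep(nm+" W",rs[1:3])
w=D["wrist"];u,v=Z(545-400,433-300,2.5,225,155)
o,r=wray(w,u,v);print("cap",o+r*(.132-o[2])/r[2])
for p in((116,92),(231,94)): # barrels approx mid hinge in W6
  pass
# panel edge line angles: W5 panel side edges length check: hinge barrels
for p in((115,412),(552,418)):
    o,r=W5(*p);print("barrel end",o+r*(.036-o[2])/r[2])
```

```text
lens [0.6397 0.1366 0.0824] [0.7 0.1 0.7] rel 0.07526981969834913 -0.001782728924750793 0.04940055380719606 r 0.09003310765423828 ang 146.72259296035293
lens T/W6 [0.6397 0.136  0.0832] [0.2 0.2] rel 0.07549312684666948 -0.002373717888096446 0.050228160618273204 r 0.09067568759145077 ang 146.36281824855863
lens T/W5 [0.6401 0.1367 0.0805] [0.7 0.7] rel 0.07568552293420494 -0.0016334435357545924 0.04750747099815188 r 0.08936027183521938 ang 147.88368797775138
lens W [0.6395 0.1371 0.0819] [0.2 0.2] rel 0.07499354970032071 -0.0013821787098287617 0.04893854657400415 r 0.08954894660145615 ang 146.87273579702668
tab [0.6753 0.1286 0.0985] [0.9 1.  0.3] rel 0.11178249565344263 -0.002240541432857516 0.06552980132428264 r 0.1295742304476931 ang 149.62006089671078
tab T/W6 [0.675  0.1281 0.0991] [0.9 0.9] rel 0.11164700045958936 -0.002715424062986717 0.0660734422328394 r 0.12973338999702394 ang 149.38266932048253
tab T/W5 [0.6768 0.1287 0.0956] [0.4 0.4] rel 0.11321816641227986 -0.0018508424146926146 0.06255143012251857 r 0.12934850063348635 ang 151.07997264722857
tab W [0.6749 0.1288 0.0982] [0.6 0.6] rel 0.11137446059372076 -0.0020676089466250495 0.06521744821942083 r 0.12906427090715344 ang 149.64807650864026
cap [ 0.5418 -0.1261  0.132 ]
barrel end [0.5804 0.2251 0.036 ]
barrel end [0.5483 0.0821 0.036 ]
```

Lid: lens gives 151.2°, tab 149.6°, so about 150°. The lens is at (0.6397, 0.1366, 0.0824). Cap centre at (0.541,-0.126); now grasping the jar by its cap.

```bash
sed -i 's/^YAW=.*/YAW=np.radians(-12.3)/' h.py
python3 - <<'E'
from h import *
from station import ctrl
rows(ctrl.get_obs(),[((.541,-.1263,.092),Rt(0,-12.3))])
E
```

```text
[ 0.07 -0.   13.84] [0.2 0.  0.5]
```

Request:
play_rows([
  [[-1,0.05,0,5,0,0,0.5],[-1,0.05,0,9,0,0,0.5],[-1,0.05,0,12,0,0,0.5],[-1,0.05,0,13.8,0,0,0.5],[-1,0.05,0,13.8,0,0,0.5],[1,0.05,0,13.8,0,0,0.5],[1,0.05,0,13.8,0,0,0.5],[1,0.05,0,13.8,0,0,0.5],[1,0.05,0,13.8,0,0,0.5],[1,0.05,0,13.8,0,0,0.5],[1,0.05,0,13.8,0,0,0.5]],
], newtons=60)

```text
t: 16.98
tool_pos: [0.5421, -0.1266, 0.0943]
tool_rot: [3.119, -0.336, 0.003]
contact_force: [0.4, 1.7, 6.0]
opening: 0.0432
```

Run:
```python
from h import *
from station import ctrl
np.set_printoptions(precision=4,suppress=True)
cv2.imwrite("pics/wrist11.png",ctrl.get_image("wrist")["color"][...,::-1])
o=ctrl.get_obs();print(o["t"],o["tool_pos"],o["tool_rot"],o["opening"],o["contact_force"])
```

```text
17.025 [ 0.5421 -0.1267  0.0943] [ 3.1187 -0.336   0.0035] 0.0434044968017985 [-1.1541  0.6024  6.0803]
```

View pics/wrist11.png

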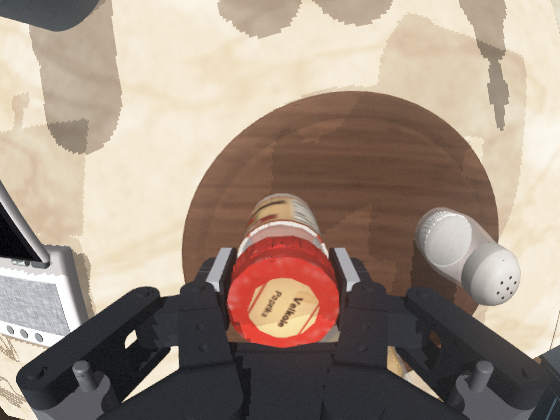

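Request:
play_rows([
  [[1,0,0,-1,0,0,0],[1,0,0,-3,0,0,0],[1,0,0,-6,0,0,0],[1,0,0,-10,0,0,0],[1,0,0,-15,0,0,0],[1,0,0,-20,0,0,0],[1,0,0,-20,0,0,0],[1,0,0,-20,0,0,0]],
], newtons=70)

```text
t: 18.02
tool_pos: [0.5414, -0.1255, 0.2942]
tool_rot: [3.119, -0.336, 0.003]
contact_force: [0.3, 0.2, -2.1]
opening: 0.0432
```

Run:
```python
from h import *
from station import ctrl
import pickle
np.set_printoptions(precision=4,suppress=True)
D={}
for n in("top","scene","wrist"):
    D[n]=ctrl.get_image(n);cv2.imwrite(f"pics/{n}12.png",D[n]["color"][...,::-1])
o=ctrl.get_obs();print(o["t"],o["tool_pos"],o["tool_rot"],o["opening"],o["contact_force"])
D["o"]=o;pickle.dump(D,open("D12.pkl","wb"))
L=np.array([.6395,.1368,.0828]);th=np.radians(150.3);n=-np.sin(th)*XD-np.cos(th)*ZD;print("n",n)
base=L+.13*n;print("base",base)
Rr=Rt(30.3,-12.3);print(Rr.apply([0,0,1]),-n)
tcp=base+.0683*n;print("tcp",tcp)
rows(o,[(tcp+.08*n,Rr),(tcp,Rr)])
```

```text
18.175 [ 0.5408 -0.1253  0.292 ] [ 3.1196 -0.3361 -0.0024] 0.0429971073292721 [ 0.3233  0.5525 -1.282 ]
n [-0.4841  0.1055  0.8686]
base [0.5766 0.1505 0.1957]
[ 0.4929 -0.1075 -0.8634] [ 0.4841 -0.1055 -0.8686]
tcp [0.5435 0.1577 0.255 ]
[ -9.73 -27.7   -3.36] [ 0.2 30.4  0.1]
[ -5.76 -27.73   3.59] [ 0.2 30.4  0.1]
```

View pics/scene12.png

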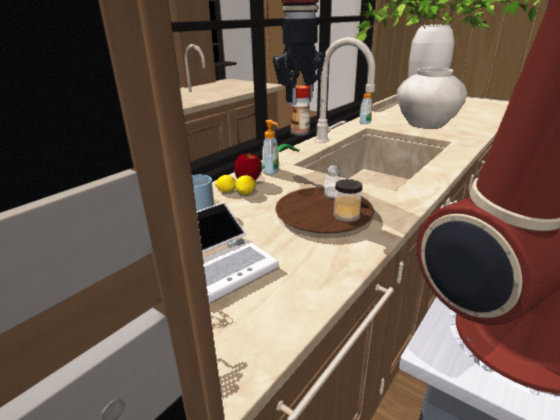

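View pics/wrist12.png

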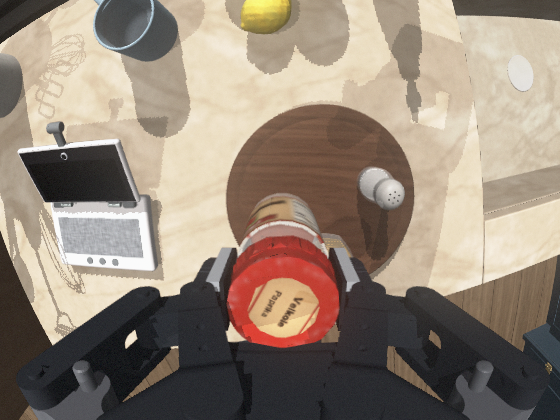

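Request:
play_rows([
  [[1,-2,-5,-1.5,0,5,0],[1,-4,-10,-3,0,11,0],[1,-6,-15,-3.4,0,17,0],[1,-8,-20,-3.4,0,23,0],[1,-9.7,-25,-3.4,0,30,0],[1,-9.7,-27.7,-3.4,0,30,0],[1,-8.7,-27.7,-1.7,0,30,0],[1,-7.7,-27.7,0.1,0,30,0],[1,-6.7,-27.7,1.9,0,30,0],[1,-5.8,-27.7,3.6,0,30,0],[1,-5.8,-27.7,3.6,0,30,0],[1,-5.8,-27.7,3.6,0,30,0],[1,-5.8,-27.7,3.6,0,30,0]],
], newtons=70)

```text
t: 19.8
tool_pos: [0.5432, 0.1578, 0.256]
tool_rot: [2.962, -0.317, 0.793]
contact_force: [-0.5, 0.7, -1.5]
opening: 0.0428
```

Run:
```python
from h import *
from station import ctrl
import pickle
np.set_printoptions(precision=4,suppress=True)
D={}
for n in("top","scene","wrist"):
    D[n]=ctrl.get_image(n);cv2.imwrite(f"pics/{n}13.png",D[n]["color"][...,::-1])
o=ctrl.get_obs();print(o["t"],o["q"],o["tool_pos"],o["tool_rot"],o["opening"],o["contact_force"])
D["o"]=o;pickle.dump(D,open("D13.pkl","wb"))
L=np.array([.6395,.1368,.0828]);th=np.radians(150.3);n=-np.sin(th)*XD-np.cos(th)*ZD
a=R.from_rotvec(o["tool_rot"]).apply([0,0,1]);print("angle off",np.degrees(np.arccos(-a@n)))
b=o["tool_pos"]+.0683*a;v=b-L;print("dist",v@n,"off-axis mm",(v-(v@n)*n)*1e3)
rows(o,[(L+.1983*n,Rt(29.8,-12.3))])
```

```text
19.95 [ 0.2672 -0.3854  2.0214 -0.2734  1.0504  2.133 ] [0.5432 0.1577 0.2558] [ 2.9621 -0.3174  0.7931] 0.043043434646224156 [-0.1116 -0.5481 -1.0856]
angle off 0.34259714939008507
dist 0.13085281848739216 off-axis mm [ 0.3231 -0.3398  0.2214]
[-0.01 -0.01  0.09] [ 0.2 -0.2  0.1]
```

View pics/scene13.png

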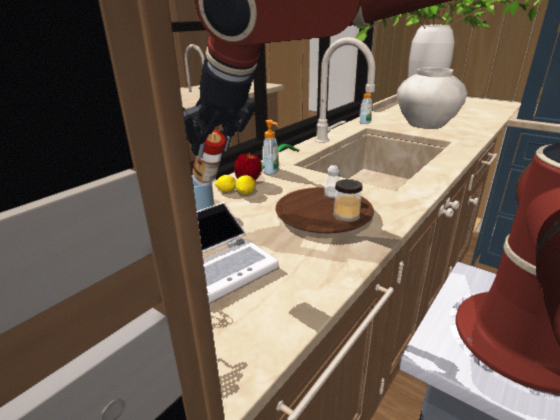

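View pics/wrist13.png

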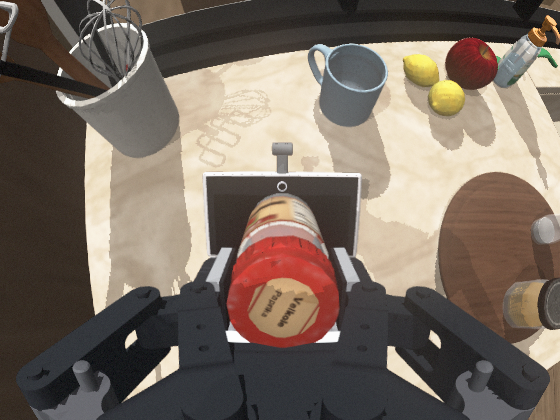

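View pics/top13.png

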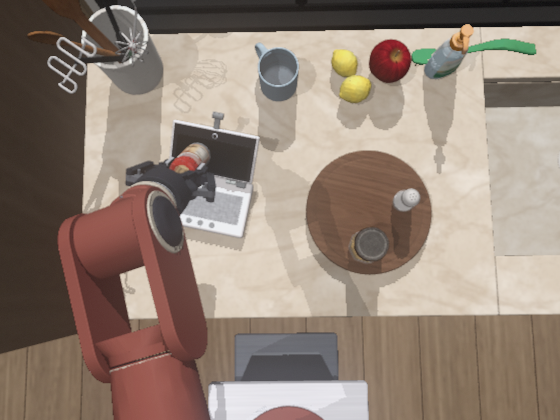

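```bash
python3 - <<'E'
from h import *
import pickle
np.set_printoptions(precision=4,suppress=True)
D=pickle.load(open("D13.pkl","rb"));o=D["o"];Rr=R.from_rotvec(o["tool_rot"]);P=np.array(o["tool_pos"])
def wproj(d,p):
    T=d["T"];c=T[:3,:3].T@(np.asarray(p)-T[:3,3]);K=d["mtx"];x,y,z=c[0],-c[1],-c[2];rr=np.hypot(x,y);th=np.arctan2(rr,z);return np.array([K[0,0]*th*x/rr+K[0,2],K[1,1]*th*y/rr+K[1,2]])
out=[]
for n,(x0,y0),pr in(("top",(165,125),proj),("wrist",(200,150),wproj),("scene",(170,100),proj)):
    im=D[n]["color"][...,::-1].copy();s=5 if n!="wrist" else 2.5
    w,h=(80,60) if n!="wrist" else (160,120)
    if n=="scene": w,h=80,90
    z=cv2.resize(im[y0:y0+h,x0:x0+w],None,fx=s,fy=s,interpolation=cv2.INTER_CUBIC);z0=z.copy()
    for r,zz in((.021,.0683),(.0225,.0683-.106)):
        pts=[(pr(D[n],P+Rr.apply([r*np.cos(t),r*np.sin(t),zz]))-[x0,y0]+.5)*s for t in np.linspace(0,6.283,40)]
        cv2.polylines(z,[np.int32(pts)],True,(0,255,0),1)
    cv2.imwrite(f"pics/ov_{n}.png",np.hstack([z0,z]))
E
python3 - <<'E'
import cv2,numpy as np
a=[cv2.imread(f"pics/ov_{n}.png") for n in("top","wrist")]
cv2.imwrite("pics/ov.png",np.vstack(a))
E
```

```text
(no output)
```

View pics/ov.png

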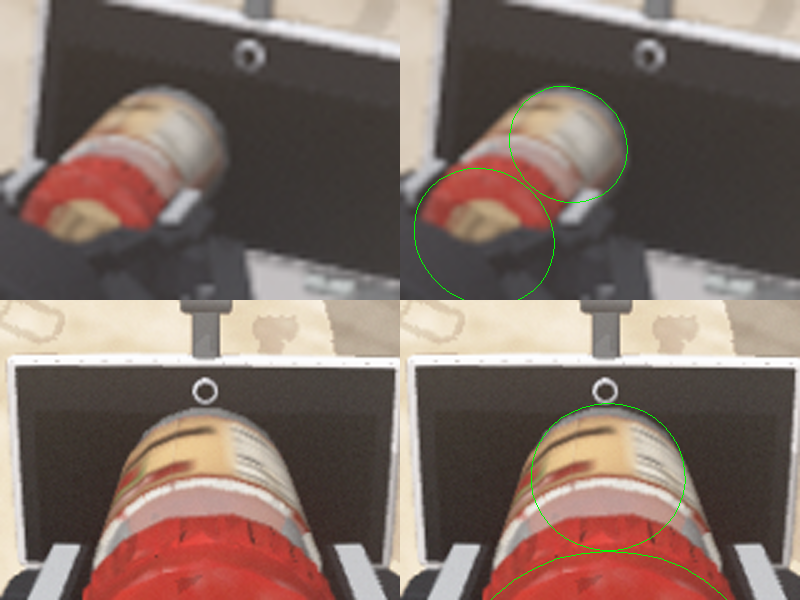

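View pics/ov_scene.png

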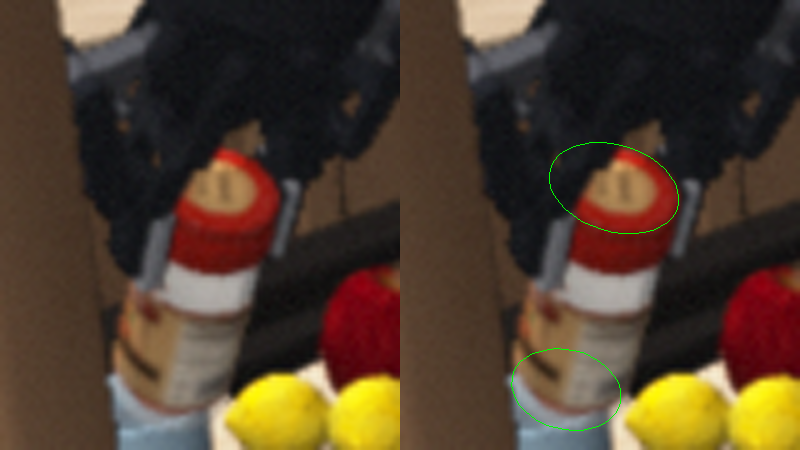

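Run:
```python
from h import *
from station import ctrl
import pickle
np.set_printoptions(precision=4,suppress=True)
D=pickle.load(open("D13.pkl","rb"))
Z=lambda u,v,s,ox,oy:((u+.5)/s-.5+ox,(v+.5)/s-.5+oy)
x,e=tri([ray(D["top"],*Z(249,56,5,165,125)),wray(D["wrist"],*Z(205,91,2.5,200,150))]);print(x,e)
c=x-H;print(np.degrees(np.arctan2(c[2],-c@XD))+4.45)
o=ctrl.get_obs();a=R.from_rotvec(o["tool_rot"]).apply([0,0,1]);v=o["tool_pos"]+.0683*a-x;print(v@-a,(v-(v@a)*a)*1e3,o["dq"])
```

```text
[0.6407 0.137  0.0785] [np.float64(0.00021165609990803433), np.float64(0.00021165609990821908)]
153.6010558444038
0.13511649056576566 [ 1.7476 -1.4697  1.1701] [-0.0017  0.0016  0.0035 -0.0009 -0.0022 -0.0012]
```

The latest two-view lens check has a short vertical baseline and reads 153.6°. I'll settle the lid angle from the dark screen's right-edge corners, including the side view.

Run:
```python
from h import *
import pickle
D=pickle.load(open("D10.pkl","rb"));w=pickle.load(open("w9.pkl","rb"))
f=lambda x:cv2.resize(x[...,::-1],(400,300),interpolation=cv2.INTER_CUBIC)
t,s,v=D["top"]["color"],D["scene"]["color"],D["wrist"]["color"]
cv2.imwrite("pics/c10.png",np.vstack([np.hstack([f(t[130:190,220:300]),f(s[195:255,190:270])]),np.hstack([f(v[135:225,40:160]),f(w["color"][205:325,260:420])])]))
```

```text
(no output)
```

View pics/c10.png

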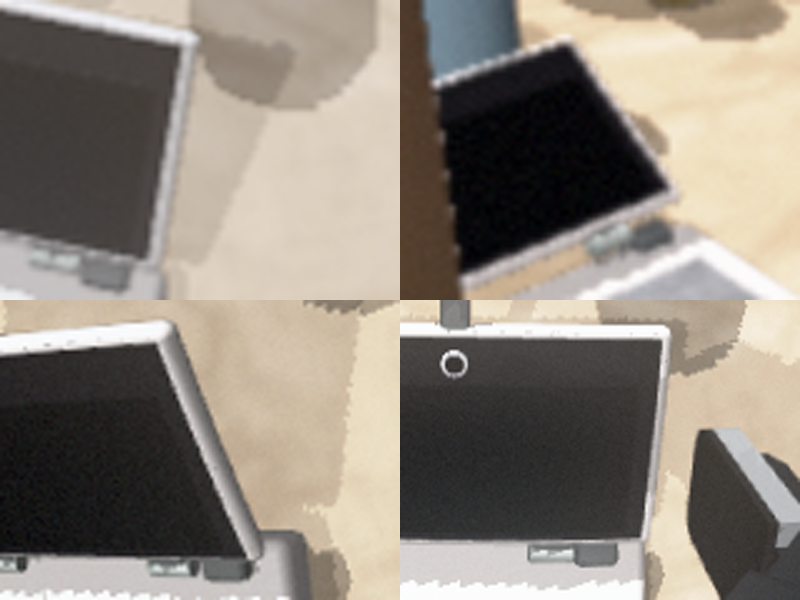

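Run:
```python
from h import *
import pickle
np.set_printoptions(precision=4,suppress=True)
D=pickle.load(open("D10.pkl","rb"));w=pickle.load(open("w9.pkl","rb"))
Z=lambda u,v,s,ox,oy:((u+.5)/s-.5+ox,(v+.5)/s-.5+oy)
U=[ray(D["top"],*Z(190,44,5,220,130)),ray(D["scene"],*Z(165,47,5,190,195)),wray(D["wrist"],*Z(160,43,10/3,40,135)),wray(w,*Z(262,40,2.5,260,205))]
L=[ray(D["top"],*Z(150,259,5,220,130)),ray(D["scene"],*Z(263,190,5,190,195)),wray(D["wrist"],*Z(243,256,10/3,40,135)),wray(w,*Z(241,238,2.5,260,205))]
for k in([0,1,2,3],[1,2,3],[0,1,3],[0,1,2],[1,3],[1,2],[0,2]):
    a,ea=tri([U[i] for i in k]);b,eb=tri([L[i] for i in k]);d=a-b
    print(k,a,b,np.round(np.array(ea+eb)*1e3,1),"len",np.linalg.norm(d),"ang",180-np.degrees(np.arctan2(d[2],d@XD)),"lat",d@YD)
```

```text
[0, 1, 2, 3] [0.6316 0.0532 0.084 ] [0.5548 0.0718 0.042 ] [2.5 1.4 1.4 0.8 2.1 2.5 0.5 1.5] len 0.08953894463185562 ang 151.98834207971848 lat -0.0018708953043663735
[1, 2, 3] [0.6309 0.0543 0.0842] [0.5546 0.0728 0.0422] [1.  0.4 0.7 2.  0.5 1.7] len 0.08909400754481729 ang 151.85175479792198 lat -0.0017985555874156672
[0, 1, 3] [0.6326 0.0524 0.0824] [0.5549 0.0716 0.0414] [1.4 1.3 1.6 1.8 2.6 1.8] len 0.08988924595471241 ang 152.84618851941798 lat -0.0022264928818798743
[0, 1, 2] [0.6319 0.053  0.084 ] [0.5554 0.0718 0.0416] [2.2 1.4 1.7 2.1 2.1 1.1] len 0.08948073667751136 ang 151.66759144548905 lat -0.0020908385236407044
[1, 3] [0.6313 0.0542 0.084 ] [0.5544 0.0733 0.0428] [0.8 0.8 1.8 1.8] len 0.08928315805819306 ang 152.52706098881686 lat -0.0023044270313026297
[1, 2] [0.631  0.0548 0.0839] [0.5553 0.0734 0.0416] [0.6 0.6 1.1 1.1] len 0.08866548182762396 ang 151.51218366566417 lat -0.00198990052194149
[0, 2] [0.6305 0.0506 0.09  ] [0.5546 0.0699 0.0453] [0.5 0.5 0.6 0.6] len 0.09016599583092251 ang 150.3077531475353 lat -0.0026913349479941837
```

Run:
```python
from station import ctrl
o=ctrl.get_obs();print(o["t"],o["tool_pos"],o["opening"],o["contact_force"]);print(ctrl.finish_job())
```

```text
19.95 [0.5431559  0.15773994 0.25583382] 0.043043434646224156 [-0.11158323 -0.54811103 -1.08558373]
the job is handed in; nothing more can be done
None
```

The screen is raised to about 150° and let go, and the arm is holding the slim red-capped jar in front of the lens. I handed the job in at 19.95 s.

- **Screen:** I raised it by its tab, but the tab slid in the pads and it stopped near 142°. I then pushed it the rest of the way with shut fingertips and backed off. The angle estimates differ:

| Measured from | Lid angle |
|---|---|
| Tab | 149.6° |
| Lens, three views | 151.2° |
| Dark screen's right edge | 150.3–152.8° |
| Late two-view lens check, poor for height | 153.6° |

   I take the true angle as about 150–151°.

- **Jar:** It is gripped by the cap at 70 N and tilted about 30°, base towards the lens. By the arm's reading and the three-view lens position, the base is 13.1 cm from the lens, within 1 mm of centre and about 0.3° from square (taking the lid at 150.3°). The late two-view check gave 13.5 cm and about 2.6 mm off centre. The predicted jar outline matched the top and wrist pictures. In the scene view the clear base in front of the blue cup was too faint to confirm.

- **Everything else:** The salt shaker and squat jar stand where they were, the last readings showed only the jar's weight on the wrist, and nothing in the last pictures touches the jar except the gripper.

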